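# Make up a customer's tray at the takeaway counter

### The arm

A 6-joint arm with a two-finger parallel gripper is mounted at the origin on the work surface. World frame = base frame: x ahead of the robot, y to its left, z up, the work surface at z = 0. Lengths are in m, angles in degrees, forces in N, time in s.
With the tool pointing down it reaches from about 0.35 to 0.875 m from the base axis. Payload 4.2 kg.
Tool frame: the origin (TCP) lies midway between the tips of the shut fingers; the grasp point (between the pads) lies 19 mm behind it; x points along the fingers, y is the direction in which the jaws open and shut, and the axes are right-handed (so a half turn about x gives the same grasp; the last joint's range is limited). The gripper opens to 87 mm and grips with 3 to 60 N. Pads are 19 mm wide; open, the fingers measure 117 mm over their backs; the gripper's body (75 mm by 190 mm) begins 51 mm behind the grasp point.
Start: joints at [-51.933, 22.042, 0.453, 0, -68.411, -14.817], TCP at [0.247, -0.574, 0.223] pointing down, gripper open.
Joint ranges: [-179.83, 179.83], [-69.29, 118.12], [-61.27, 80.66], [-181.25, 117.63], [-171.15, -9.14], [-177.46, 177.46]. Speed limits (degrees/s): [159.86, 159.86, 180, 180, 180, 180].

### API

Orientations are given as a 3x3 rotation matrix whose columns are the frame's x, y, z axes.
In Python, from station import r gives the robot as it stands.
- The arm moves only by the tool play_rows, never from a script. Its argument "plan" is a list that holds one entry, the list of rows, each a list of 6 numbers: the shift along the tool's x, y, z in cm, then the turn, a rotation vector about the tool's x, y, z in units of 10 degrees (1.0 is 10 degrees). A call has 1 to 5 rows; each row is the pose to reach, as a shift and turn from the pose commanded when the call began, along the tool's axes at that moment; what a row does not reach only later rows make up. A row lasts 1/8 s, in which the tool goes at most 62.5 mm and 10.7 degrees, less where a joint would pass 70% of its speed; a pose out of reach is approached as far as the arm can. A call with a gripper value outside its range is refused whole. "hand" is the opening, from 0 (shut) to 1 (fully open), set as the call begins (left out, the last holds). The fingers move at their own pace and stop on an object; the grip force is fixed at half the most. Time passes only in rows, so rows that repeat a pose let the fingers close. It gives the time, the measured TCP pose, the force and the opening at its end, in the units of the state.
- r.sense(): the state, without advancing time (a new reading comes with each control period).
- r.capture(name): name is "scene" or "top" or "wrist"; returns (picture, depth): 400x640x3 uint8, blue, green, red; 400x640 float32, m along the optical axis (not along the pixel's ray), 0 where there is no reading.
- r.get_calibration(name): a dict with "vfov" (degrees; the focal length in pixels is half the picture's height over the tangent of half this angle, whatever the lens; pixels are square), "cx", "cy" (the principal point, pixels), "rvec" (rotation vector, rad) and "tvec" (3), from world to camera coordinates, as OpenCV has them. Camera axes: x right, y down, z forward; pixel columns grow to the right and rows downward; lengths in m; the calibration is good to about 2 mm. A picture is of the moment at which its call begins: read the wrist's pose just before it. get_calibration takes no time and is no camera call; for the wrist camera it gives the pose at the moment of the call.
- r.finish_job(): hands the job in, once; it reports no verdict.
The state is a dict: "time_s": time; "joints": joint angles; "joint_velocities": joint speeds; "effort": joint torques, N m; "tcp_pos": TCP position; "ee_rot": TCP orientation; "wrist_force": force on the tool from outside, world axes, zero at the start; "moment": the same for the moment, N m; "gripper_width": opening from 0.0 (shut) to 1.0 (fully open).
Only numpy, scipy, OpenCV 4.12 (cv2) and the standard library are available. Lean on these libraries where they do the work, as an engineer would, in place of code of your own. Each camera call takes 0.05 s, during which the arm holds its last target.

### The job

Make up the order on the grey tray, seen from the robot's side, where the meal box and the salad tub already stand and stay as they are: stand the small foil side box halfway between those two, in line with them and with its long side running from one to the other, and set the red-lidded sauce pot on top of it in the middle. Stand the brown coffee cup directly behind the salad tub and the terracotta dessert pot directly behind the meal box (behind = towards the tray's far long edge), each centred behind it with about a finger's width between. Keep everything upright, and leave the green-lidded pot and the blue cup where they are.

Things in the scene. Friction and masses are not known exactly. Their poses are not given: they have to be found in the camera images.
- tray: Dark grey serving tray, 305 mm deep (its x) by 415 mm wide (its y), fixed to the counter (a thin lip adds 10 mm all round), on the robot's left or right and turned up to 7 degrees. Origin: centre of its underside. Its x axis points to its far long edge (away from the robot: 'behind'), its y axis to the left, z up. Floor 5 mm above the origin, rim 18 mm high and 6 mm thick.
- meal_box: Large foil meal container with a white card lid, 142 mm (its x) by 117 mm (its y), 42 mm high, 450 g, loose on the tray, square with it: its x axis points to the tray's far edge. Origin: centre of its underside, 60 mm nearer the robot than the tray's middle and 120 mm to the left or right of it; the salad tub has the other side.
- salad_tub: Round kraft-brown salad tub with a pale green lid, 120 mm across, 48 mm high, 300 g, loose on the tray. Its x axis points to the tray's far edge. Origin: centre of its underside, 240 mm from the meal box's, level with it along the tray.
- side_box: Small foil side-dish container with a flat white card lid that carries a load, 60 mm (its x) by 90 mm (its y, the long side), 40 mm high, straight-sided, about 180 g, loose on the grey-green mat. Origin: centre of its underside, z up.
- red_pot: Small round sauce pot with a red lid, 44 mm across, 30 mm high, about 50 g, loose on the grey-green mat. Origin: centre of its underside, z up.
- brown_cup: Small dark brown paper coffee cup with a lighter brown lid, 56 mm across, 65 mm high, about 140 g, loose on the grey-green mat. Origin: centre of its underside, z up.
- dessert_pot: Round terracotta dessert pot with a pale yellow lid, 60 mm across, 52 mm high, about 170 g, loose on the grey-green mat. Origin: centre of its underside, z up.
- green_pot: Bystander: sauce pot like the red one but with a green lid, 44 mm across, 30 mm high, loose on the grey-green mat. It stays where it is. Origin: centre of its underside.
- blue_cup: Bystander: coffee cup like the brown one but blue with a white lid, 56 mm across, 65 mm high, loose on the grey-green mat (4 mm thick, fixed, on the other side from the tray; the six loose things stand on it about 120 mm apart). It stays where it is. Origin: centre of its underside.

How it is judged (in metres and radians):
At the end, for the whole second after the job is handed in: Side box midway (13 mm) and in line (15 mm, 12 deg) on the tray; red pot on its lid (13 mm); cup behind salad tub, dessert pot behind meal box, on the tray, centred 15 mm, gap 0-32 mm. All upright, released, at rest; meal box, salad tub within 15 mm, green pot, blue cup within 30 mm of the start (y of side_box in the frame of tray between -0.013 and 0.013 m and x of side_box in the frame of tray between -0.075 and -0.045 m and z of side_box in the frame of tray between 0.001 and 0.009 m and angle between the y axis of side_box and the y axis of tray, either way round below 0.21 rad and horizontal distance between red_pot and side_box below 0.013 m and z of red_pot in the frame of side_box between 0.036 and 0.044 m and x of brown_cup in the frame of salad_tub between 0.088 and 0.12 m and y of brown_cup in the frame of salad_tub between -0.015 and 0.015 m and z of brown_cup in the frame of tray between 0.001 and 0.009 m and x of dessert_pot in the frame of meal_box between 0.101 and 0.133 m and y of dessert_pot in the frame of meal_box between -0.015 and 0.015 m and z of dessert_pot in the frame of tray between 0.001 and 0.009 m and angle between each of side_box, red_pot, brown_cup, dessert_pot's own z axis and vertical below 0.1 rad and linear speed of each of side_box, red_pot, brown_cup, dessert_pot below 0.02 m/s and distance of each of meal_box, salad_tub from where it was at the start of the episode below 0.015 m and distance of each of green_pot, blue_cup from where it was at the start of the episode below 0.03 m); the robot touches nothing.
It fails at once if one of the four carried things is tipped over (more than 35 degrees) (angle between any of side_box, red_pot, brown_cup, dessert_pot's own z axis and vertical above 0.61 rad).
It fails at once if the meal box or the salad tub is shoved more than 15 mm (distance of any of meal_box, salad_tub from where it was at the start of the episode above 0.015 m).
It fails at once if the green pot or the blue cup is moved more than 30 mm (distance of any of green_pot, blue_cup from where it was at the start of the episode above 0.03 m).
It also fails if it takes over 120 s, if anything falls off the work surface, if the arm or the gripper's body presses on something with over 40 N, if the wrist force passes 120 N, or if a joint passes its speed limit or range.

## Working session

There is one attempt and no reset: what is moved stays moved. The work goes in short steps, Python scripts to look and compute and a tool call to move; the robot and the scene stay as the last step left them, time stands still between calls to the robot, and variables do not carry over. Pictures are saved under pics/ and viewed, and the job is handed in when it is done.

Besides the shell and the picture viewer there is one more tool, called after "Request:" as a command line: name --argument value ..., lists and objects as JSON in quotes. play_rows: Moves the arm, as the interface text tells. Its arguments: {"type":"object","properties":{"plan":{"type":"array","items":{"type":"array","items":{"type":"array","items":{"type":"number"}}}},"hand":{"type":"number"}},"required":["plan"]}

```bash
ls; mkdir -p pics
cat > h.py <<'E'
import numpy as np,cv2
from station import r
def cal(n):
    c=r.get_calibration(n);f=200/np.tan(np.radians(c['vfov']/2));R=cv2.Rodrigues(np.array(c['rvec'],float))[0]
    return f,c['cx'],c['cy'],R,np.array(c['tvec'],float).ravel()
def cloud(d,C):
    f,cx,cy,R,t=C;v,u=np.indices(d.shape);P=np.stack([(u-cx)/f*d,(v-cy)/f*d,d],-1)
    return (P-t)@R
E
python3 - <<'E'
from h import *
for n in("scene","top","wrist"):
    C=cal(n);p,d=r.capture(n);cv2.imwrite(f"pics/{n}0.png",p);np.savez(f"{n}0.npz",p=p,d=d,R=C[3],t=C[4],k=C[:3]);print(n,C[:3],-C[3].T@C[4], r.get_calibration(n).keys())
print(r.sense())
E
```

```text
pics
scene (np.float64(443.43996213834964), 319.63161723108027, 195.41367099801636) [ 1.17615807 -0.40991828  0.91688285] dict_keys(['vfov', 'cx', 'cy', 'rvec', 'tvec'])
top (np.float64(452.66655950473927), 322.36990684880703, 203.67917557579568) [ 0.42879286 -0.01192461  1.00523063] dict_keys(['vfov', 'cx', 'cy', 'rvec', 'tvec'])
wrist (np.float64(276.05869490619125), 320.8592997130883, 200.26760366879952) [ 0.18121405 -0.60200622  0.38327438] dict_keys(['vfov', 'cx', 'cy', 'rvec', 'tvec'])
{'time_s': 0.15, 'joints': array([-5.19332332e+01,  2.20810992e+01,  3.99160350e-01, -2.02826807e-02,
       -6.84113767e+01, -1.48147237e+01]), 'joint_velocities': array([ 0.05740847, -0.21224387,  0.20365223,  0.10172148,  0.08131461,
       -0.01016887]), 'effort': array([-4.16428543e-05, -3.91052091e+01,  1.87587404e+01,  4.22237545e+00,
        1.23817814e-02, -1.35546807e-04]), 'tcp_pos': array([ 0.24655673, -0.57382957,  0.22171633]), 'ee_rot': array([[-7.45036548e-04, -3.94656081e-01,  9.18828614e-01],
       [ 1.48517505e-03,  9.18827419e-01,  3.94656772e-01],
       [-9.99998620e-01,  1.65865505e-03, -9.84266457e-05]]), 'wrist_force': array([ 0.46939198, -0.24340012,  1.13044229]), 'moment': array([ 0.00182051, -0.01490723, -0.06218917]), 'gripper_width': 0.996259684914841}
```

View pics/top0.png

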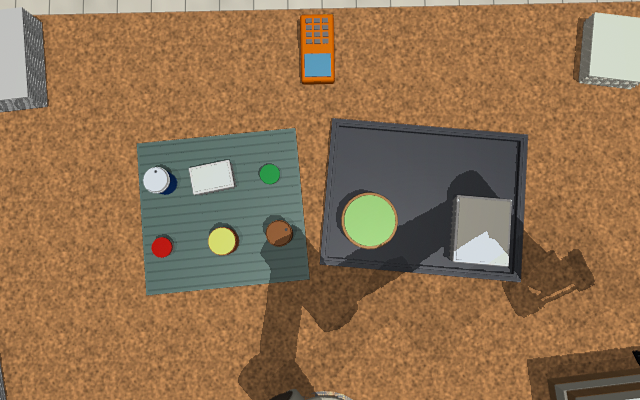

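View pics/scene0.png

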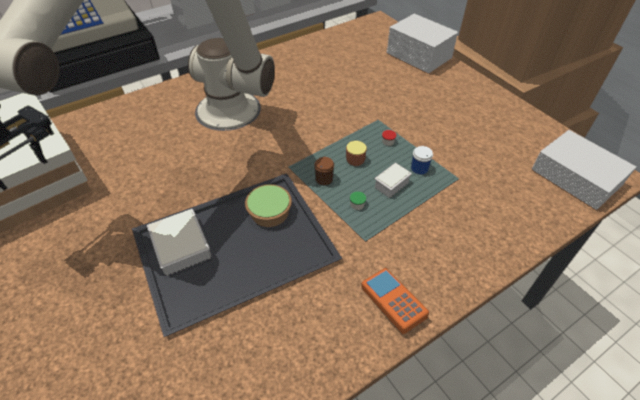

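View pics/wrist0.png

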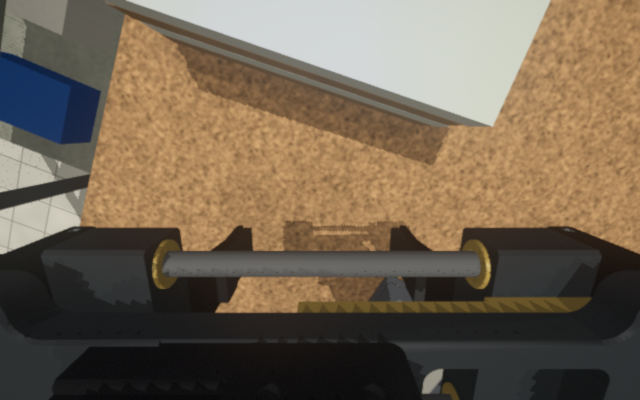

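The top view shows the tray on the right (about px 425,200), with the salad tub at (370,221) and the meal box at (482,230). On the mat are the blue cup (156,180), side box (211,177), green pot (269,174), red pot (162,247), dessert pot (222,241) and brown cup (279,233). Next I'll measure them from depth.

```bash
cat > seg.py <<'E'
from h import *
def pts(n,fresh=True):
    C=cal(n);p,d=r.capture(n);return p,d,cloud(d,C)
def boxfit(X):
    (c,s,a)=cv2.minAreaRect((X[:,:2]*1000).astype(np.float32));return np.array(c)/1000,np.array(s),a
E
python3 - <<'E'
from h import *
for n in("top","scene"):
    z=np.load(n+"0.npz");d=z['d'];p=z['p'];P=cloud(d,(*z['k'],z['R'],z['t']))
    Z=P[...,2]
    print(n,"depth valid",(d>0).mean())
    if n=="top":
        for uv in[(60,300),(150,210),(240,200),(400,150),(420,250)]:print(uv,P[uv[1],uv[0]].round(4))
    m=(d>0)&(Z>.022)&(Z<.09)&(P[...,0]>.25)&(P[...,0]<.75)&(abs(P[...,1])<.6)
    k,l,st,ce=cv2.connectedComponentsWithStats(m.astype(np.uint8),connectivity=4)
    for i in range(1,k):
        if st[i,4]<60: continue
        X=P[l==i];top=np.percentile(X[:,2],90);T=X[X[:,2]>top-.006]
        c,s,a=cv2.minAreaRect((T[:,:2]*1000).astype(np.float32))
        print(ce[i].round(),st[i,4],'ztop %.4f'%np.median(T[:,2]),'rect',np.round(c,1),np.round(s,1),round(a,1),'mean',(T[:,:2].mean(0)*1000).round(1),p[l==i].mean(0).round())
E
```

```text
top depth valid 0.99617578125
(60, 300) [ 3.132e-01  5.742e-01 -1.000e-04]
(150, 210) [0.5075 0.3774 0.0029]
(240, 200) [0.5258 0.1766 0.0037]
(400, 150) [ 0.6304 -0.182   0.0078]
(420, 250) [ 0.4076 -0.2187  0.0058]
[211. 177.] 1174 ztop 0.0433 rect [573.8 231.4] [59.8 90.6] 10.4 mean [573.6 231. ] [206. 210. 205.]
[270. 174.] 316 ztop 0.0337 rect [579.4 106.6] [41.7 42. ] 89.9 mean [579.1 106.6] [ 71. 147.  43.]
[159. 180.] 665 ztop 0.0684 rect [566.1 340.5] [52.8 48.7] 89.1 mean [566.6 340.9] [185. 175. 166.]
[369. 220.] 2508 ztop 0.0536 rect [ 473.3 -104.9] [117.2 116.8] 43.8 mean [ 472.9 -104.9] [120. 195. 162.]
[481. 230.] 3838 ztop 0.0478 rect [ 448.1 -343.1] [117.3 141.8] 83.7 mean [ 447.5 -342.5] [158. 163. 163.]
[279. 233.] 566 ztop 0.0686 rect [449.5  84.2] [49.9 49.7] 89.0 mean [450.   84.8] [ 48.  80. 123.]
[223. 241.] 685 ztop 0.0555 rect [436.4 206.2] [56.1 56.6] 88.9 mean [436.2 206.1] [ 98. 191. 193.]
[162. 247.] 338 ztop 0.0336 rect [425.6 340.2] [42.9 42.2] 40.0 mean [425.4 339.8] [ 20.  26. 178.]
scene depth valid 0.995734375
[388. 135.] 128 ztop 0.0311 rect [426.8 337.9] [39.7 47.7] 52.0 mean [428.2 337.4] [ 55.  59. 162.]
[356. 151.] 368 ztop 0.0530 rect [437.8 204.4] [58.3 57.4] 27.2 mean [439.6 203.8] [ 94. 145. 162.]
[422. 157.] 391 ztop 0.0659 rect [569.3 341.4] [51.3 53.2] 44.2 mean [569.9 339.3] [153. 143. 136.]
[324. 168.] 400 ztop 0.0661 rect [452.3  82.7] [53.1 52.4] 35.1 mean [453.4  82.3] [42. 59. 85.]
[392. 177.] 620 ztop 0.0411 rect [575.5 230.1] [60.1 92.4] 9.8 mean [576.9 228.6] [186. 195. 195.]
[268. 204.] 1409 ztop 0.0515 rect [ 475.5 -107. ] [116.2 117.9] 57.8 mean [ 478.4 -108.2] [110. 164. 142.]
[357. 198.] 182 ztop 0.0316 rect [581.7 105.2] [42.2 42.5] 60.3 mean [581.7 104.8] [ 83. 136.  70.]
[178. 240.] 2500 ztop 0.0459 rect [ 449.8 -344.6] [116.8 144.6] 84.0 mean [ 453.7 -345.9] [151. 161. 163.]
```

```bash
cat > go.py <<'E'
import sys
from h import *
from scipy.spatial.transform import Rotation as Ro
# usage: go.py x y z psi : prints shift cm (tool axes), turn (10deg)
def go(x,y,z,psi):
    s=r.sense();R=s['ee_rot'];c,q=np.cos(np.radians(psi)),np.sin(np.radians(psi))
    G=np.array([[0,-q,c],[0,c,q],[-1,0,0]])
    t=R.T@(np.array([x,y,z])-s['tcp_pos'])*100
    w=Ro.from_matrix(R.T@G).as_rotvec(degrees=True)/10
    y0=np.degrees(np.arctan2(R[1,2],R[0,2]))
    print('t',round(s['time_s'],2),'tcp',(s['tcp_pos']*1000).round(1),'psi',y0.round(1),'tilt',np.degrees(np.arccos(-R[2,0])).round(2),'grip',round(s['gripper_width'],3),'F',s['wrist_force'].round(1),'j6',s['joints'][5].round(0))
    print([round(float(v),2) for v in t]+[round(float(v),2) for v in w])
if __name__=='__main__':go(*map(float,sys.argv[1:5]))
E
python3 go.py .5747 .2308 .2 100
python3 -c "
from h import *
z=np.load('top0.npz');P=cloud(z['d'],(*z['k'],z['R'],z['t']))
for v in(360,380,395):print([P[v,u].round(2).tolist() for u in(530,560,600,635)])
m=(P[...,2]>.1);print(P[m].min(0),P[m].max(0))
"
```

```text
t 0.15 tcp [ 246.6 -573.8  221.7] psi 23.2 tilt 0.1 grip 0.996 F [ 0.5 -0.2  1.1] j6 -15.0
[2.27, 60.98, 61.91, -7.68, 0.01, -0.01]
[[0.43, -0.01, 1.01], [0.17, -0.51, 0.0], [0.16, -0.6, 0.0], [0.16, -0.67, 0.0]]
[[0.12, -0.45, -0.0], [0.13, -0.5, 0.02], [0.14, -0.57, 0.05], [0.14, -0.62, 0.07]]
[[0.09, -0.44, -0.0], [0.11, -0.48, 0.06], [0.13, -0.52, 0.12], [0.14, -0.58, 0.14]]
[ 0.11993438 -0.61148931  0.10009232] [0.42879286 0.09650097 1.00523063]
```

Request:
play_rows --plan '[[[2,61,62,-7.68,0,0],[2,61,62,-7.68,0,0],[2,61,62,-7.68,0,0],[2,61,62,-7.68,0,0],[2,61,62,-7.68,0,0]]]' --hand 1

```text
time_s: 0.78
tcp_pos: [0.3652, -0.2831, 0.2153]
ee_rot: [[0.0, -0.976, 0.22], [-0.0, 0.22, 0.976], [-1.0, -0.0, 0.0]]
wrist_force: [1.8, 0.8, 0.1]
gripper_width: 1.0
```

```bash
python3 go.py .5747 .2308 .2 100
```

```text
t 0.78 tcp [ 365.2 -283.1  215.3] psi 77.3 tilt 0.01 grip 1.0 F [1.8 0.8 0.1] j6 5.0
[1.53, -9.15, 54.74, -2.27, -0.0, 0.0]
```

Request:
play_rows --plan '[[[1.5,-9.1,54.7,-2.3,0,0],[1.5,-9.1,54.7,-2.3,0,0],[1.5,-9.1,54.7,-2.3,0,0],[1.5,-9.1,54.7,-2.3,0,0],[1.5,-9.1,54.7,-2.3,0,0]]]'

```text
time_s: 1.4
tcp_pos: [0.4846, 0.0058, 0.207]
ee_rot: [[0.0, -0.985, -0.174], [0.0, -0.174, 0.985], [-1.0, -0.0, 0.0]]
wrist_force: [1.6, -0.8, 0.6]
gripper_width: 0.998
```

```bash
python3 go.py .5747 .2308 .2 100
```

```text
t 1.4 tcp [484.6   5.8 207. ] psi 100.0 tilt 0.02 grip 0.998 F [ 1.6 -0.8  0.6] j6 -10.0
[0.7, -12.78, 20.6, -0.0, 0.0, 0.0]
```

Request:
play_rows --plan '[[[0.7,-12.8,20.6,0,0,0],[0.7,-12.8,20.6,0,0,0],[0.7,-12.8,20.6,0,0,0],[0.7,-12.8,20.6,0,0,0],[0.7,-12.8,20.6,0,0,0]]]'

```text
time_s: 2.02
tcp_pos: [0.5752, 0.2319, 0.1981]
ee_rot: [[-0.001, -0.984, -0.176], [-0.001, -0.176, 0.984], [-1.0, 0.001, -0.0]]
wrist_force: [-0.1, 0.4, -0.3]
gripper_width: 0.999
```

```bash
python3 go.py .5747 .2308 .014 100
python3 - <<'E'
from h import *
p,d=r.capture("wrist");cv2.imwrite("pics/w1.png",p)
E
```

```text
t 2.02 tcp [575.2 231.9 198.1] psi 100.2 tilt 0.09 grip 0.999 F [-0.1  0.4 -0.3] j6 -27.0
[18.41, 0.04, -0.09, 0.02, -0.0, -0.01]
```

View pics/w1.png

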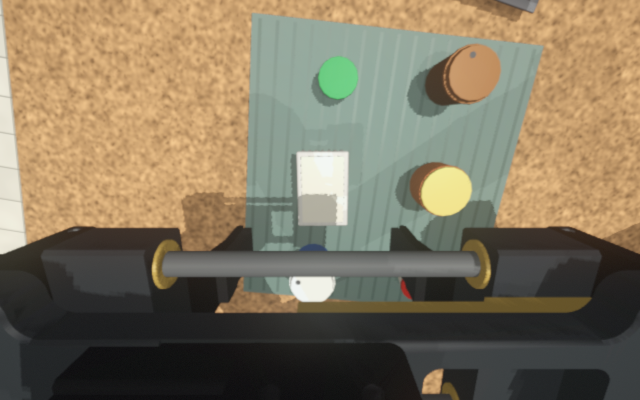

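Run:
```python
from h import *
C=cal("wrist");p,d=r.capture("wrist");P=cloud(d,C)
Z=P[...,2];m=(d>0)&(Z>.03)&(Z<.09)
k,l,st,ce=cv2.connectedComponentsWithStats(m.astype(np.uint8),connectivity=4)
for i in range(1,k):
    if st[i,4]<150: continue
    X=P[l==i];t=np.percentile(X[:,2],90);T=X[X[:,2]>t-.006];c,s,a=cv2.minAreaRect((T[:,:2]*1000).astype(np.float32))
    print(ce[i].round(),t.round(3),np.round(c,1),np.round(s,1),round(a,1))
```

```text
[464.  77.] 0.069 [451.3  87.1] [52.  52.8] 65.3
[336.  80.] 0.035 [578.7 108.7] [42.8 42.9] 41.5
[321. 189.] 0.044 [573.3 233.5] [60.  90.3] 10.6
[440. 191.] 0.056 [436.2 207.4] [58.8 57.6] 33.1
[310. 288.] 0.069 [565.4 347.4] [52.  34.1] 11.0
```

Request:
play_rows --plan '[[[6,0,0,0,0,0],[12,0,0,0,0,0],[16,0,0,0,0,0],[18.7,0,0,0,0,0],[18.7,0,0,0,0,0]]]'

```text
time_s: 2.75
tcp_pos: [0.573, 0.2262, 0.0113]
ee_rot: [[-0.004, -0.985, -0.171], [-0.003, -0.171, 0.985], [-1.0, 0.005, -0.002]]
wrist_force: [-0.0, -0.2, 0.4]
gripper_width: 1.0
```

Request:
play_rows --plan '[[[0,0,0,0,0,0],[0,0,0,0,0,0],[0,0,0,0,0,0],[0,0,0,0,0,0],[0,0,0,0,0,0]]]' --hand 0.3

```text
time_s: 3.38
tcp_pos: [0.5748, 0.2288, 0.0139]
ee_rot: [[0.001, -0.985, -0.173], [0.0, -0.173, 0.985], [-1.0, -0.001, 0.0]]
wrist_force: [-2.1, -0.3, 6.0]
gripper_width: 0.688
```

```bash
python3 go.py .5747 .2308 .2 84
```

```text
t 3.38 tcp [574.8 228.8  13.9] psi 100.0 tilt 0.03 grip 0.688 F [-2.1 -0.3  6. ] j6 -27.0
[-18.61, -0.03, 0.2, 1.6, 0.0, 0.0]
```

Request:
play_rows --plan '[[[-3,0,0,0,0,0],[-8,0,0,0,0,0],[-13,0,0,0,0,0],[-16,0,0,0,0,0],[-16,0,0,0,0,0]]]'

```text
time_s: 4.0
tcp_pos: [0.5758, 0.2295, 0.1753]
ee_rot: [[0.005, -0.985, -0.173], [0.003, -0.173, 0.985], [-1.0, -0.005, 0.002]]
wrist_force: [0.3, -0.3, -2.9]
gripper_width: 0.691
```

```bash
python3 go.py .4613 -.2275 .15 84
```

```text
t 4.0 tcp [575.8 229.5 175.3] psi 100.0 tilt 0.33 grip 0.691 F [ 0.3 -0.3 -2.9] j6 -27.0
[2.32, 19.2, -43.04, 1.6, 0.02, 0.03]
```

Request:
play_rows --plan '[[[0,1.2,-2.7,0.2,0,0],[0,3.6,-8,0.5,0,0],[0,6,-13.5,0.8,0,0],[0,8.4,-18.8,1.1,0,0],[0,10.8,-24.2,1.4,0,0]]]'

```text
time_s: 4.62
tcp_pos: [0.5082, -0.03, 0.1706]
ee_rot: [[-0.004, -0.997, 0.072], [-0.0, 0.072, 0.997], [-1.0, 0.004, -0.001]]
wrist_force: [1.2, -0.1, -2.3]
gripper_width: 0.687
```

```bash
python3 go.py .4613 -.2275 .15 84
```

```text
t 4.62 tcp [508.2 -30.  170.6] psi 85.9 tilt 0.23 grip 0.687 F [ 1.2 -0.1 -2.3] j6 -19.0
[2.09, 3.24, -20.03, 0.19, -0.0, -0.02]
```

Request:
play_rows --plan '[[[0.5,0.9,-5.4,0.1,0,0],[1,1.8,-11,0.2,0,0],[1.5,2.6,-16,0.2,0,0],[2,3.2,-19.6,0.2,0,0],[2,3.2,-20,0.2,0,0]]]'

```text
time_s: 5.25
tcp_pos: [0.4618, -0.2269, 0.1502]
ee_rot: [[-0.005, -0.994, 0.109], [0.002, 0.109, 0.994], [-1.0, 0.005, 0.001]]
wrist_force: [0.3, 0.6, -2.1]
gripper_width: 0.681
```

Request:
play_rows --plan '[[[0,0,0,0,0,0],[0,0,0,0,0,0]]]'

```text
time_s: 5.5
tcp_pos: [0.4643, -0.2246, 0.1525]
ee_rot: [[-0.001, -0.995, 0.104], [0.0, 0.104, 0.995], [-1.0, 0.001, 0.0]]
wrist_force: [-0.3, -0.2, -1.8]
gripper_width: 0.686
```

```bash
python3 go.py .4613 -.2275 .015 84;python3 - <<'E'
from h import *
for n in("top","scene"):
    C=cal(n);p,d=r.capture(n);P=cloud(d,C);cv2.imwrite(f"pics/{n}2.png",p)
E
```

```text
t 5.5 tcp [ 464.3 -224.6  152.5] psi 84.0 tilt 0.05 grip 0.686 F [-0.3 -0.2 -1.8] j6 2.0
[13.75, 0.26, -0.32, 0.0, 0.0, -0.0]
```

View pics/scene2.png

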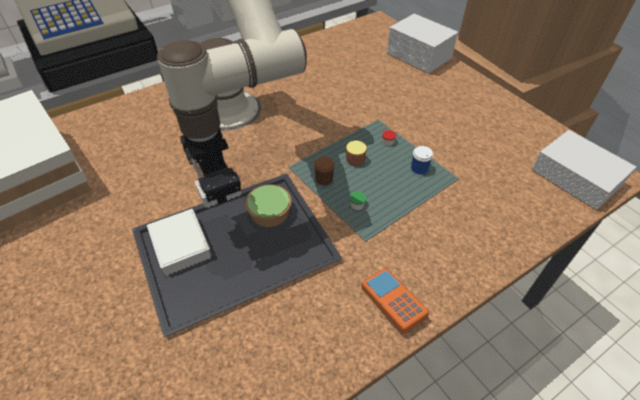

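Request:
play_rows --plan '[[[4,0.2,-0.3,0,0,0],[9,0.3,-0.3,0,0,0],[12,0.3,-0.3,0,0,0],[12.8,0.3,-0.3,0,0,0],[12.8,0.3,-0.3,0,0,0]]]'

```text
time_s: 6.22
tcp_pos: [0.4617, -0.228, 0.0253]
ee_rot: [[0.0, -0.995, 0.104], [-0.0, 0.104, 0.995], [-1.0, -0.001, -0.0]]
wrist_force: [-0.0, -0.0, -1.9]
gripper_width: 0.687
```

Request:
play_rows --plan '[[[0,0,0,0,0,0],[0,0,0,0,0,0]]]'

```text
time_s: 6.48
tcp_pos: [0.4619, -0.2284, 0.0262]
ee_rot: [[0.003, -0.994, 0.105], [-0.0, 0.105, 0.994], [-1.0, -0.003, -0.0]]
wrist_force: [0.0, 0.1, -1.5]
gripper_width: 0.687
```

```bash
python3 go.py .4613 -.2275 .015 84
```

```text
t 6.47 tcp [ 461.9 -228.4   26.2] psi 84.0 tilt 0.16 grip 0.687 F [ 0.   0.1 -1.5] j6 2.0
[1.12, 0.07, 0.08, -0.0, -0.0, 0.02]
```

Request:
play_rows --plan '[[[0.4,0,0.1,0,0,0],[0.8,0,0.1,0,0,0],[1.1,0,0.1,0,0,0],[1.2,0,0.1,0,0,0],[1.2,0,0.1,0,0,0]]]'

```text
time_s: 7.1
tcp_pos: [0.461, -0.2272, 0.0158]
ee_rot: [[-0.0, -0.995, 0.104], [-0.001, 0.104, 0.995], [-1.0, 0.0, -0.001]]
wrist_force: [-6.0, 5.6, 21.6]
gripper_width: 0.687
```

Request:
play_rows --plan '[[[0,0,0,0,0,0],[0,0,0,0,0,0],[0,0,0,0,0,0]]]' --hand 0.95

```text
time_s: 7.48
tcp_pos: [0.461, -0.2273, 0.0126]
ee_rot: [[-0.0, -0.994, 0.105], [0.0, 0.105, 0.994], [-1.0, 0.0, -0.0]]
wrist_force: [-0.6, -0.3, 0.8]
gripper_width: 0.914
```

Request:
play_rows --plan '[[[-2,0,0,0,0,0],[-6,0,0,0,0,0],[-12,0,0,0,0,0],[-18,0,0,0,0,0],[-18,0,0,0,0,0]]]'

```text
time_s: 8.1
tcp_pos: [0.4642, -0.2282, 0.1981]
ee_rot: [[0.011, -0.994, 0.104], [-0.003, 0.104, 0.995], [-1.0, -0.012, -0.002]]
wrist_force: [0.3, -0.4, -0.7]
gripper_width: 0.949
```

```bash
cat > see.py <<'E'
import sys
from h import *
def see(n,save=None):
    C=cal(n);p,d=r.capture(n);P=cloud(d,C)
    if save: cv2.imwrite(save,p)
    Z=P[...,2];m=(d>0)&(Z>.025)&(Z<.095)&(P[...,0]>.25)&(P[...,0]<.75)
    k,l,st,ce=cv2.connectedComponentsWithStats(m.astype(np.uint8),connectivity=4)
    print(n)
    for i in range(1,k):
        if st[i,4]<120: continue
        X=P[l==i];t=np.percentile(X[:,2],90);T=X[X[:,2]>t-.006];c,s,a=cv2.minAreaRect((T[:,:2]*1000).astype(np.float32))
        print(ce[i].round(),t.round(4),np.round(c,1),np.round(s,1),round(a,1),p[l==i].mean(0).round())
for a in sys.argv[1:]: see(*a.split(':'))
E
python3 see.py scene wrist:pics/w3.png; python3 go.py .4264 .3395 .2 94
```

```text
scene
[567.  33.] 0.0881 [ 384.1 1319. ] [542.9 114.1] 73.2 [55. 71. 89.]
[389. 135.] 0.0333 [427.5 338.6] [41.4 43.6] 23.8 [ 56.  59. 170.]
[356. 151.] 0.055 [437.8 204.7] [60.  57.8] 17.8 [100. 154. 170.]
[422. 157.] 0.0677 [568.4 339.7] [48.9 50.5] 1.0 [158. 149. 142.]
[324. 168.] 0.0677 [452.8  82.7] [51.9 49.7] 9.7 [35. 49. 70.]
[268. 203.] 0.0537 [ 475.6 -106.8] [118.8 115.8] 2.7 [100. 149. 129.]
[358. 198.] 0.0338 [582.4 105.5] [42.3 43.2] 82.5 [ 73. 120.  61.]
[225. 221.] 0.0458 [ 464.2 -225.1] [89.6 62.4] 84.5 [175. 184. 186.]
[178. 240.] 0.0481 [ 449.1 -344.6] [117.  144.3] 83.7 [207. 216. 214.]
wrist
[324.  78.] 0.0485 [ 447.5 -341.9] [116.2 142.3] 84.0 [212. 212. 209.]
[322. 191.] 0.0464 [ 461.5 -222.5] [89.4 60.2] 84.1 [183. 194. 194.]
[323. 246.] 0.0518 [ 467.1 -158.4] [ 9.4 63. ] 83.6 [ 60.  90. 109.]
[322. 289.] 0.0544 [ 472.5 -102. ] [119.   52.4] 3.4 [104. 167. 139.]
t 8.2 tcp [ 460.8 -227.1  192.9] psi 83.9 tilt 0.05 grip 0.95 F [ 0.4 -0.4 -0.7] j6 2.0
[-0.68, 9.4, 55.98, -1.01, 0.0, 0.0]
```

View pics/w3.png

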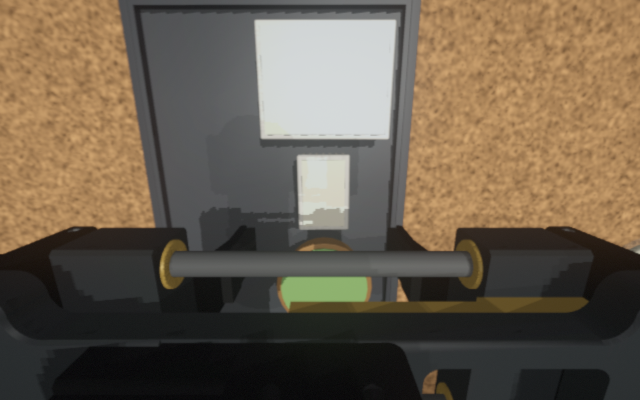

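Request:
play_rows --plan '[[[0,0.7,6,0,0,0],[0,1.4,12,0,0,0],[0,2.1,18,0,0,0],[0,2.8,24,0,0,0],[0,3.5,30,0,0,0]]]' --hand 0.8

```text
time_s: 8.82
tcp_pos: [0.4564, 0.0762, 0.1909]
ee_rot: [[-0.004, -0.994, 0.105], [-0.002, 0.105, 0.994], [-1.0, 0.004, -0.002]]
wrist_force: [0.8, -0.1, 0.1]
gripper_width: 0.801
```

```bash
python3 go.py .4264 .339 .14 84
```

```text
t 8.82 tcp [456.4  76.2 190.9] psi 84.0 tilt 0.24 grip 0.801 F [ 0.8 -0.1  0.1] j6 -36.0
[5.05, 5.73, 25.83, -0.0, -0.01, -0.02]
```

Request:
play_rows --plan '[[[1,1.3,6,0,0,0],[2.5,2.6,12,0,0,0],[4,4,18,0,0,0],[5,5.4,23.5,0,0,0],[5,5.7,25.5,0,0,0]]]'

```text
time_s: 9.45
tcp_pos: [0.4261, 0.3358, 0.1394]
ee_rot: [[-0.004, -0.995, 0.102], [-0.005, 0.102, 0.995], [-1.0, 0.003, -0.005]]
wrist_force: [0.6, -0.3, -0.3]
gripper_width: 0.799
```

Request:
play_rows --plan '[[[0,0,0,0,0,0],[0,0,0,0,0,0]]]'

```text
time_s: 9.7
tcp_pos: [0.4277, 0.3328, 0.1422]
ee_rot: [[-0.001, -0.994, 0.106], [-0.002, 0.106, 0.994], [-1.0, 0.001, -0.002]]
wrist_force: [-0.6, -0.9, 0.3]
gripper_width: 0.801
```

```bash
python3 go.py .4264 .339 .007 84; python3 see.py wrist
```

```text
t 9.7 tcp [427.7 332.8 142.2] psi 83.9 tilt 0.13 grip 0.801 F [-0.6 -0.9  0.3] j6 -61.0
[13.52, 0.18, 0.63, -0.01, -0.01, -0.01]
wrist
[296.  61.] 0.0565 [435.6 208.2] [58.8 58.8] 82.4 [183. 245. 248.]
[324. 206.] 0.0344 [424.4 341.7] [42.5 43.1] 36.8 [ 58.  67. 200.]
[184. 216.] 0.0692 [562.  327.2] [19.3 50.3] 82.0 [176. 164. 155.]
```

Request:
play_rows --plan '[[[4,0.2,0.7,0,0,0],[9,0.2,0.7,0,0,0],[12.3,0.2,0.7,0,0,0],[13.3,0.2,0.7,0,0,0],[13.4,0.2,0.7,0,0,0]]]'

```text
time_s: 10.38
tcp_pos: [0.4272, 0.3411, 0.0093]
ee_rot: [[0.0, -0.994, 0.106], [0.0, 0.106, 0.994], [-1.0, -0.0, 0.0]]
wrist_force: [0.1, 0.1, 0.1]
gripper_width: 0.802
```

Request:
play_rows --plan '[[[0,0,0,0,0,0],[0,0,0,0,0,0]]]'

```text
time_s: 10.62
tcp_pos: [0.4272, 0.3422, 0.0103]
ee_rot: [[0.002, -0.994, 0.105], [0.002, 0.105, 0.994], [-1.0, -0.001, 0.002]]
wrist_force: [0.4, -0.2, -0.7]
gripper_width: 0.799
```

Request:
play_rows --plan '[[[0,0,0,0,0,0],[0,0,0,0,0,0],[0,0,0,0,0,0],[0,0,0,0,0,0],[0,0,0,0,0,0]]]' --hand 0.2

```text
time_s: 11.25
tcp_pos: [0.4265, 0.3415, 0.0089]
ee_rot: [[-0.0, -0.994, 0.105], [-0.0, 0.105, 0.994], [-1.0, 0.0, -0.0]]
wrist_force: [-1.3, 0.2, 1.2]
gripper_width: 0.5
```

```bash
python3 go.py .4264 .34 .2 84; python3 see.py scene
```

```text
t 11.25 tcp [426.5 341.5   8.9] psi 84.0 tilt 0.01 grip 0.5 F [-1.3  0.2  1.2] j6 -62.0
[-19.11, 0.0, -0.15, -0.0, -0.0, -0.0]
scene
[564.  34.] 0.0883 [ 383.9 1320. ] [542.4 116.9] 73.3 [51. 67. 85.]
[391. 131.] 0.0923 [446.5 334.4] [ 73.9 144. ] 84.5 [36. 38. 53.]
[356. 151.] 0.0552 [438.6 202.5] [55.6 58. ] 12.4 [ 97. 150. 166.]
[422. 157.] 0.0673 [570.  340.5] [51.6 52. ] 16.7 [154. 145. 139.]
[324. 168.] 0.0676 [453.6  81.8] [49.1 54.5] 41.7 [45. 63. 92.]
[268. 203.] 0.0536 [ 475.9 -107. ] [117.8 116.8] 6.3 [111. 166. 143.]
[358. 198.] 0.0338 [582.2 104.2] [41.3 41.8] 62.5 [ 82. 138.  69.]
[225. 221.] 0.0456 [ 463.8 -224.9] [89.7 61.2] 84.2 [190. 199. 198.]
[178. 240.] 0.0481 [ 449.6 -344.5] [116.8 145. ] 83.9 [203. 212. 210.]
```

Request:
play_rows --plan '[[[-3,0,0,0,0,0],[-8,0,0,0,0,0],[-13,0,-1,0,0,0],[-16,-0.4,-5,0,0,0],[-16,-0.8,-11,0,0,0]]]'

```text
time_s: 11.92
tcp_pos: [0.4245, 0.2323, 0.1716]
ee_rot: [[0.005, -0.995, 0.103], [0.005, 0.103, 0.995], [-1.0, -0.005, 0.005]]
wrist_force: [-0.0, -0.6, -0.6]
gripper_width: 0.498
```

```bash
python3 go.py .462 -.224 .15 84
```

```text
t 11.93 tcp [424.5 232.3 171.6] psi 84.1 tilt 0.4 grip 0.498 F [-0.  -0.6 -0.6] j6 -54.0
[1.97, -8.4, -45.01, 0.01, 0.03, 0.03]
```

Request:
play_rows --plan '[[[0,-1.1,-6,0,0,0],[0,-2.2,-12,0,0,0],[0,-3.3,-18,0,0,0],[0,-4.4,-24,0,0,0],[0,-5.5,-30,0,0,0]]]'

```text
time_s: 12.55
tcp_pos: [0.4461, -0.0747, 0.1691]
ee_rot: [[0.001, -0.995, 0.105], [0.0, 0.105, 0.995], [-1.0, -0.001, 0.0]]
wrist_force: [1.6, 0.2, -0.3]
gripper_width: 0.5
```

```bash
python3 go.py .462 -.224 .15 84
```

```text
t 12.55 tcp [446.1 -74.7 169.1] psi 84.0 tilt 0.05 grip 0.5 F [ 1.6  0.2 -0.3] j6 -17.0
[1.91, -3.15, -14.68, -0.0, 0.0, 0.0]
```

Request:
play_rows --plan '[[[0.5,-1.2,-5,0,0,0],[2,-2.5,-10.5,0,0,0],[4,-3.2,-14,0,0,0],[6,-3.2,-14.7,0,0,0],[8,-3.2,-14.7,0,0,0]]]'

```text
time_s: 13.18
tcp_pos: [0.4621, -0.2234, 0.0879]
ee_rot: [[-0.0, -0.994, 0.107], [0.0, 0.107, 0.994], [-1.0, 0.0, 0.0]]
wrist_force: [-0.9, -0.0, -0.2]
gripper_width: 0.498
```

Request:
play_rows --plan '[[[0,0,0,0,0,0],[0,0,0,0,0,0],[0,0,0,0,0,0]]]'

```text
time_s: 13.55
tcp_pos: [0.4633, -0.2223, 0.0899]
ee_rot: [[0.002, -0.995, 0.105], [-0.0, 0.105, 0.995], [-1.0, -0.002, -0.0]]
wrist_force: [-0.1, 0.3, -1.4]
gripper_width: 0.496
```

```bash
python3 go.py .462 -.224 .05 84
```

```text
t 13.55 tcp [ 463.3 -222.3   89.9] psi 84.0 tilt 0.12 grip 0.496 F [-0.1  0.3 -1.4] j6 1.0
[3.99, 0.12, -0.18, -0.0, -0.0, 0.01]
```

Request:
play_rows --plan '[[[2,0.1,-0.2,0,0,0],[3.2,0.1,-0.2,0,0,0],[3.7,0.1,-0.2,0,0,0],[3.9,0.1,-0.2,0,0,0],[3.9,0.1,-0.2,0,0,0]]]'

```text
time_s: 14.18
tcp_pos: [0.4613, -0.2242, 0.0509]
ee_rot: [[-0.0, -0.995, 0.105], [-0.0, 0.105, 0.995], [-1.0, 0.0, -0.0]]
wrist_force: [-1.7, 1.5, 4.3]
gripper_width: 0.5
```

Request:
play_rows --plan '[[[0,0,0,0,0,0],[0,0,0,0,0,0]]]'

```text
time_s: 14.42
tcp_pos: [0.4613, -0.2242, 0.0509]
ee_rot: [[-0.0, -0.994, 0.105], [-0.0, 0.105, 0.994], [-1.0, 0.0, -0.0]]
wrist_force: [-1.8, 2.5, 5.4]
gripper_width: 0.499
```

```bash
python3 go.py .462 -.224 .05 84
```

```text
t 14.43 tcp [ 461.3 -224.2   50.9] psi 84.0 tilt 0.01 grip 0.499 F [-1.8  2.5  5.4] j6 2.0
[0.09, -0.07, 0.03, -0.0, -0.0, -0.0]
```

In contact (about 5 N). Releasing and retreating.

Request:
play_rows --plan '[[[0,0,0,0,0,0],[0,0,0,0,0,0],[0,0,0,0,0,0]]]' --hand 0.75

```text
time_s: 14.8
tcp_pos: [0.4616, -0.2243, 0.0499]
ee_rot: [[0.0, -0.994, 0.105], [-0.0, 0.105, 0.994], [-1.0, -0.0, -0.0]]
wrist_force: [-0.3, -0.1, -0.4]
gripper_width: 0.717
```

Request:
play_rows --plan '[[[-2,0,0,0,0,0],[-6,0,0,0,0,0],[-11,0,0,0,0,0],[-15,0,0,0,0,0],[-15,0,0,0,0,0]]]'

```text
time_s: 15.42
tcp_pos: [0.4635, -0.2248, 0.2036]
ee_rot: [[0.008, -0.994, 0.105], [-0.002, 0.105, 0.994], [-1.0, -0.008, -0.001]]
wrist_force: [1.1, 0.1, -0.8]
gripper_width: 0.748
```

```bash
python3 go.py .4515 .0840 .2 0; python3 go.py .4515 .0840 .2 180;python3 see.py scene:pics/s4.png wrist:pics/w4.png
```

```text
t 15.43 tcp [ 463.5 -224.8  203.6] psi 84.0 tilt 0.48 grip 0.748 F [ 1.1  0.1 -0.8] j6 2.0
[0.29, 4.43, 30.59, 8.4, 0.03, 0.04]
t 15.43 tcp [ 463.5 -224.8  203.6] psi 84.0 tilt 0.48 grip 0.748 F [ 1.1  0.1 -0.8] j6 2.0
[0.29, 4.43, 30.59, -9.6, -0.04, 0.03]
scene
[564.  34.] 0.0881 [ 334.3 1331.1] [526.5 122.1] 84.7 [53. 70. 88.]
[356. 151.] 0.055 [436.7 204. ] [57.6 58.7] 74.4 [100. 155. 171.]
[422. 157.] 0.0675 [569.7 339.6] [49.8 52.6] 5.6 [159. 150. 143.]
[324. 168.] 0.0678 [453.8  82.5] [49.9 52.6] 41.0 [35. 49. 70.]
[268. 203.] 0.0536 [ 475.1 -106.4] [116.9 117.7] 35.6 [ 98. 146. 126.]
[358. 198.] 0.0338 [581.3 105.1] [40.3 40.7] 52.4 [ 70. 115.  59.]
[224. 220.] 0.0741 [ 462.7 -226.4] [43.  42.6] 40.5 [126. 133. 161.]
[177. 240.] 0.0481 [ 449.7 -344.5] [117.  145.4] 83.5 [208. 217. 215.]
wrist
[323.  76.] 0.0485 [ 447.4 -342.4] [117.4 142.1] 83.9 [211. 212. 208.]
[322. 188.] 0.076 [ 461.4 -224. ] [43.2 42. ] 85.0 [134. 143. 184.]
[322. 244.] 0.0538 [ 467.4 -155.3] [15.9 80.5] 84.1 [ 65. 101. 110.]
[322. 289.] 0.0544 [473.7 -95.2] [ 37.9 119. ] 84.0 [105. 168. 140.]
```

View pics/w4.png

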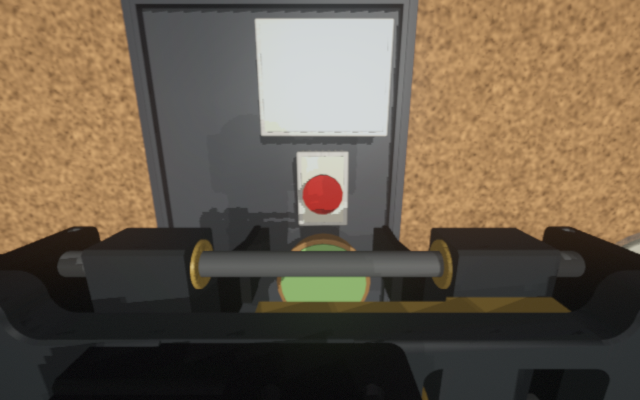

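Request:
play_rows --plan '[[[0,1,5,1,0,0],[0,1.8,11,2,0,0],[0,2.6,17,3,0,0],[0,3.4,22,4,0,0],[0,4,27,5,0,0]]]' --hand 0.9

```text
time_s: 16.15
tcp_pos: [0.4497, 0.0377, 0.1983]
ee_rot: [[-0.003, -0.615, 0.788], [-0.001, 0.788, 0.615], [-1.0, 0.001, -0.003]]
wrist_force: [1.0, 0.1, -0.1]
gripper_width: 0.899
```

```bash
python3 go.py .4515 .084 .15 -6
```

```text
t 16.15 tcp [449.7  37.7 198.3] psi 38.0 tilt 0.19 grip 0.899 F [ 1.   0.1 -0.1] j6 -78.0
[4.83, 3.53, 3.01, 4.4, -0.02, 0.0]
```

Request:
play_rows --plan '[[[1,1,1,1,0,0],[2,2,2,2,0,0],[3,3,2.6,3,0,0],[4,3.5,3,4,0,0],[4.8,3.5,3,4.4,0,0]]]'

```text
time_s: 16.77
tcp_pos: [0.4516, 0.0824, 0.1497]
ee_rot: [[-0.004, 0.102, 0.995], [-0.002, 0.995, -0.102], [-1.0, -0.002, -0.004]]
wrist_force: [-0.0, -0.3, -0.1]
gripper_width: 0.899
```

Request:
play_rows --plan '[[[0,0,0,0,0,0],[0,0,0,0,0,0]]]'

```text
time_s: 17.02
tcp_pos: [0.4526, 0.0823, 0.1514]
ee_rot: [[-0.001, 0.098, 0.995], [-0.001, 0.995, -0.098], [-1.0, -0.001, -0.001]]
wrist_force: [-0.2, -0.8, 0.8]
gripper_width: 0.9
```

```bash
python3 go.py .4515 .084 .02 -6; python3 see.py wrist; python3 -c "
from h import *
print(r.sense()['joints'].round(0))"
```

```text
t 17.02 tcp [452.6  82.3 151.4] psi -5.6 tilt 0.08 grip 0.9 F [-0.2 -0.8  0.8] j6 -126.0
[13.14, 0.17, -0.11, 0.04, -0.01, 0.0]
wrist
[446. 169.] 0.0564 [434.6 206. ] [57.7 58.1] 21.8 [136. 213. 234.]
[325. 198.] 0.0695 [448.7  86.7] [53.1 52.6] 12.8 [ 83. 124. 169.]
[104. 213.] 0.0585 [ 443.8 -136.8] [177.2  56.9] 86.4 [146. 190. 189.]
[354. 292.] 0.0346 [568.7 108.7] [42.9 24.9] 83.0 [103. 179.  83.]
[  31.   10.  -28.    0.  -52. -126.]
```

Request:
play_rows --plan '[[[4,0.2,-0.2,0,0,0],[9,0.2,-0.2,0,0,0],[12,0.2,-0.2,0,0,0],[13,0.2,-0.2,0,0,0],[13.1,0.2,-0.2,0,0,0]]]'

```text
time_s: 17.7
tcp_pos: [0.4514, 0.0848, 0.0211]
ee_rot: [[0.0, 0.099, 0.995], [-0.0, 0.995, -0.099], [-1.0, -0.0, 0.0]]
wrist_force: [-0.2, 0.4, -0.2]
gripper_width: 0.896
```

Request:
play_rows --plan '[[[0,0,0,0,0,0]]]'

```text
time_s: 17.82
tcp_pos: [0.452, 0.0852, 0.0221]
ee_rot: [[0.002, 0.099, 0.995], [0.001, 0.995, -0.099], [-1.0, 0.001, 0.002]]
wrist_force: [-0.0, 0.3, -0.2]
gripper_width: 0.897
```

Request:
play_rows --plan '[[[0,0,0,0,0,0],[0,0,0,0,0,0],[0,0,0,0,0,0],[0,0,0,0,0,0],[0,0,0,0,0,0]]]' --hand 0.3

```text
time_s: 18.45
tcp_pos: [0.4515, 0.0851, 0.0214]
ee_rot: [[0.001, 0.099, 0.995], [0.001, 0.995, -0.099], [-1.0, 0.001, 0.001]]
wrist_force: [-0.5, 2.1, 4.8]
gripper_width: 0.639
```

```bash
python3 go.py .4515 .084 .2 -6
```

```text
t 18.45 tcp [451.5  85.1  21.4] psi -5.7 tilt 0.08 grip 0.639 F [-0.5  2.1  4.8] j6 -127.0
[-17.86, -0.1, 0.03, 0.03, 0.01, -0.0]
```

Request:
play_rows --plan '[[[-2,0,0,0,0,0],[-6,0,0,0,0,0],[-11,0,0,0,0,0],[-15,-2,2,0,0,0],[-16,-7,4,0,0,0]]]'

```text
time_s: 19.08
tcp_pos: [0.4857, 0.0117, 0.1836]
ee_rot: [[0.005, 0.096, 0.995], [0.002, 0.995, -0.096], [-1.0, 0.002, 0.005]]
wrist_force: [1.3, -0.5, -2.0]
gripper_width: 0.636
```

```bash
python3 go.py .5777 -.1165 .15 -6
```

```text
t 19.07 tcp [485.7  11.7 183.6] psi -5.5 tilt 0.33 grip 0.636 F [ 1.3 -0.5 -2. ] j6 -116.0
[3.39, -11.88, 10.36, 0.05, 0.03, -0.01]
```

Request:
play_rows --plan '[[[1,-4.5,3.5,0,0,0],[2,-9,7.5,0,0,0],[3,-11.5,10,0,0,0],[3.4,-11.9,10.4,0,0,0],[3.4,-11.9,10.4,0,0,0]]]'

```text
time_s: 19.7
tcp_pos: [0.5743, -0.1177, 0.1455]
ee_rot: [[-0.003, 0.1, 0.995], [0.0, 0.995, -0.1], [-1.0, -0.0, -0.003]]
wrist_force: [0.7, 1.0, -2.4]
gripper_width: 0.633
```

Request:
play_rows --plan '[[[0,0,0,0,0,0],[0,0,0,0,0,0]]]'

```text
time_s: 19.95
tcp_pos: [0.5753, -0.1168, 0.1476]
ee_rot: [[0.001, 0.098, 0.995], [0.0, 0.995, -0.098], [-1.0, 0.0, 0.001]]
wrist_force: [-0.1, -0.6, -1.4]
gripper_width: 0.637
```

```bash
python3 go.py .5777 -.1165 .0225 -6
```

```text
t 19.95 tcp [ 575.3 -116.8  147.6] psi -5.6 tilt 0.05 grip 0.637 F [-0.1 -0.6 -1.4] j6 -100.0
[12.51, 0.05, 0.23, 0.04, 0.0, -0.0]
```

Request:
play_rows --plan '[[[4,0,0.2,0,0,0],[8,0,0.3,0,0,0],[10.5,0,0.3,0,0,0],[11.8,0,0.3,0,0,0],[11.8,0,0.3,0,0,0]]]'

```text
time_s: 20.58
tcp_pos: [0.5783, -0.1176, 0.0288]
ee_rot: [[-0.001, 0.099, 0.995], [-0.0, 0.995, -0.099], [-1.0, -0.0, -0.001]]
wrist_force: [0.5, -0.9, -0.6]
gripper_width: 0.642
```

Request:
play_rows --plan '[[[0,0,0,0,0,0],[0,0,0,0,0,0]]]'

```text
time_s: 20.82
tcp_pos: [0.5794, -0.1179, 0.0302]
ee_rot: [[0.003, 0.099, 0.995], [0.0, 0.995, -0.099], [-1.0, 0.0, 0.003]]
wrist_force: [-0.1, 0.2, -1.5]
gripper_width: 0.637
```

```bash
python3 go.py .5777 -.1165 .0225 -6
```

```text
t 20.82 tcp [ 579.4 -117.9   30.2] psi -5.7 tilt 0.15 grip 0.637 F [-0.1  0.2 -1.5] j6 -100.0
[0.77, 0.12, -0.18, 0.03, 0.01, -0.0]
```

Request:
play_rows --plan '[[[0.3,0.1,-0.1,0,0,0],[0.6,0.1,-0.1,0,0,0],[0.8,0.1,-0.1,0,0,0],[0.8,0.1,-0.1,0,0,0]]]'

```text
time_s: 21.32
tcp_pos: [0.5776, -0.1168, 0.0234]
ee_rot: [[0.0, 0.099, 0.995], [-0.0, 0.995, -0.099], [-1.0, -0.0, 0.0]]
wrist_force: [-5.0, 2.6, 12.7]
gripper_width: 0.637
```

Request:
play_rows --plan '[[[0,0,0,0,0,0],[0,0,0,0,0,0],[0,0,0,0,0,0]]]' --hand 0.85

```text
time_s: 21.7
tcp_pos: [0.5776, -0.1169, 0.0206]
ee_rot: [[-0.0, 0.099, 0.995], [-0.0, 0.995, -0.099], [-1.0, -0.0, -0.0]]
wrist_force: [-0.6, 0.1, 0.2]
gripper_width: 0.827
```

Request:
play_rows --plan '[[[-2,0,0,0,0,0],[-6,0,0,0,0,0],[-11,0,0,0,0,0],[-15,0,0,0,0,0],[-17,0,0,0,0,0]]]'

```text
time_s: 22.32
tcp_pos: [0.5786, -0.117, 0.1935]
ee_rot: [[0.004, 0.099, 0.995], [-0.0, 0.995, -0.099], [-1.0, 0.0, 0.004]]
wrist_force: [0.5, -1.1, -0.3]
gripper_width: 0.85
```

```bash
python3 go.py .437 .206 .2 -6;python3 see.py scene:pics/s5.png wrist:pics/w5.png
```

```text
t 22.32 tcp [ 578.6 -117.   193.5] psi -5.7 tilt 0.23 grip 0.85 F [ 0.5 -1.1 -0.3] j6 -100.0
[-0.71, 30.73, -17.29, 0.03, 0.02, -0.0]
scene
[567.  33.] 0.088 [ 340.6 1331.9] [534.6 120.1] 83.3 [55. 72. 90.]
[356. 151.] 0.0551 [437.6 204.4] [57.4 58.3] 75.0 [ 82. 126. 145.]
[422. 157.] 0.0671 [569.7 340.1] [49.3 52.8] 81.7 [161. 151. 145.]
[273. 211.] 0.0682 [ 579.7 -119.8] [53.6 51. ] 10.0 [ 95. 140. 133.]
[358. 198.] 0.0337 [581.3 105.4] [40.4 43.9] 54.3 [ 81. 134.  67.]
[224. 220.] 0.0742 [ 464.  -226.6] [42.  44.5] 53.6 [141. 148. 178.]
[178. 240.] 0.048 [ 450.  -344.7] [116.8 145.9] 84.0 [210. 218. 217.]
wrist
[613.  26.] 0.0559 [443.7 192.1] [49.6 28.8] 13.5 [ 48.  84. 106.]
[98. 81.] 0.0484 [ 447.3 -342.5] [118.2 142.3] 83.8 [193. 203. 200.]
[324.  85.] 0.0544 [ 472.4 -104.1] [118.5 118. ] 39.5 [139. 197. 176.]
[212.  89.] 0.076 [ 461.3 -224. ] [43.2 42.5] 58.5 [144. 149. 191.]
[510. 166.] 0.0346 [578.1 106.8] [42.6 42.9] 45.9 [ 74. 139.  54.]
[321. 187.] 0.0714 [ 574.6 -117.4] [51.1 53.9] 2.2 [ 61.  97. 138.]
```

View pics/s5.png

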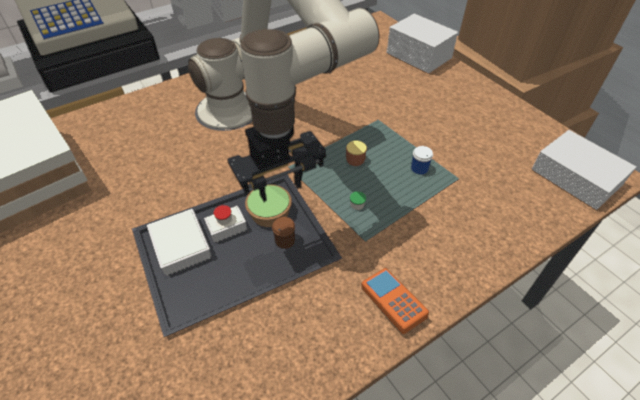

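Request:
play_rows --plan '[[[0,5,-3,0,0,0],[0,10.2,-5.8,0,0,0],[0,15.4,-8.6,0,0,0],[0,20.6,-11.6,0,0,0],[0,25.8,-14.5,0,0,0]]]' --hand 0.95

```text
time_s: 23.05
tcp_pos: [0.4573, 0.1554, 0.1895]
ee_rot: [[-0.002, 0.1, 0.995], [-0.001, 0.995, -0.1], [-1.0, -0.001, -0.002]]
wrist_force: [0.9, 0.9, -0.6]
gripper_width: 0.951
```

```bash
python3 go.py .437 .2055 .14 -6
```

```text
t 23.05 tcp [457.3 155.4 189.5] psi -5.7 tilt 0.13 grip 0.951 F [ 0.9  0.9 -0.6] j6 -134.0
[4.94, 4.79, -2.51, 0.03, -0.01, 0.01]
```

Request:
play_rows --plan '[[[2,3,-1.5,0,0,0],[4,4.6,-2.4,0,0,0],[5,4.8,-2.5,0,0,0],[5,4.8,-2.5,0,0,0],[5,4.8,-2.5,0,0,0]]]'

```text
time_s: 23.68
tcp_pos: [0.4394, 0.204, 0.1412]
ee_rot: [[0.001, 0.1, 0.995], [0.0, 0.995, -0.1], [-1.0, 0.0, 0.001]]
wrist_force: [0.3, -0.6, -0.0]
gripper_width: 0.953
```

```bash
python3 go.py .437 .2055 .015 -6; python3 see.py wrist
```

```text
t 23.68 tcp [439.4 204.  141.2] psi -5.8 tilt 0.03 grip 0.953 F [ 0.3 -0.6 -0. ] j6 -140.0
[12.62, 0.12, -0.26, 0.02, 0.0, -0.0]
wrist
[324. 197.] 0.0564 [434.6 207.3] [58.9 58.3] 80.9 [147. 221. 233.]
[ 28. 226.] 0.0543 [430.3 -89. ] [40.2 65.3] 15.1 [121. 180. 171.]
[251. 309.] 0.0345 [560.9 110.6] [34.9  9.8] 81.1 [ 89. 150.  72.]
```

Request:
play_rows --plan '[[[4,0.1,-0.3,0,0,0],[9,0.2,-0.3,0,0,0],[11.5,0.2,-0.3,0,0,0],[12.5,0.2,-0.3,0,0,0],[12.5,0.2,-0.3,0,0,0]]]'

```text
time_s: 24.35
tcp_pos: [0.4366, 0.2068, 0.0162]
ee_rot: [[0.0, 0.1, 0.995], [0.0, 0.995, -0.1], [-1.0, 0.0, 0.0]]
wrist_force: [1.1, -0.3, 0.6]
gripper_width: 0.949
```

Request:
play_rows --plan '[[[0,0,0,0,0,0]]]'

```text
time_s: 24.48
tcp_pos: [0.437, 0.2074, 0.0172]
ee_rot: [[0.002, 0.099, 0.995], [0.002, 0.995, -0.099], [-1.0, 0.002, 0.002]]
wrist_force: [0.7, -0.9, -0.1]
gripper_width: 0.95
```

Request:
play_rows --plan '[[[0,0,0,0,0,0],[0,0,0,0,0,0],[0,0,0,0,0,0],[0,0,0,0,0,0],[0,0,0,0,0,0]]]' --hand 0.3

```text
time_s: 25.1
tcp_pos: [0.4363, 0.2071, 0.0163]
ee_rot: [[0.001, 0.099, 0.995], [0.001, 0.995, -0.099], [-1.0, 0.001, 0.001]]
wrist_force: [-1.4, 0.7, 3.1]
gripper_width: 0.685
```

```bash
python3 go.py .437 .2055 .2 -6
```

```text
t 25.1 tcp [436.3 207.1  16.3] psi -5.7 tilt 0.05 grip 0.685 F [-1.4  0.7  3.1] j6 -140.0
[-18.37, -0.14, 0.1, 0.03, 0.0, -0.0]
```

Request:
play_rows --plan '[[[-2,0,0,0,0,0],[-6,0,0,0,0,0],[-11,0,0,0,0,0],[-15,-3,1,0,0,0],[-16,-8,2,0,0,0]]]'

```text
time_s: 25.72
tcp_pos: [0.4493, 0.1257, 0.1783]
ee_rot: [[0.004, 0.097, 0.995], [0.003, 0.995, -0.097], [-1.0, 0.003, 0.004]]
wrist_force: [0.5, -0.7, -3.3]
gripper_width: 0.686
```

Request:
play_rows --plan '[[[0,-5.5,1,0,0,0],[0,-11.5,2,0,0,0],[0,-17.5,3,0,0,0],[0,-23.5,4,0,0,0],[0,-29,5,0,0,0]]]'

```text
time_s: 26.35
tcp_pos: [0.4679, -0.1703, 0.1751]
ee_rot: [[-0.002, 0.1, 0.995], [0.001, 0.995, -0.1], [-1.0, 0.0, -0.002]]
wrist_force: [0.9, 0.2, -2.3]
gripper_width: 0.686
```

```bash
python3 go.py .5653 -.3558 .15 -6
```

```text
t 26.35 tcp [ 467.9 -170.3  175.1] psi -5.7 tilt 0.11 grip 0.686 F [ 0.9  0.2 -2.3] j6 -94.0
[2.48, -17.49, 11.55, 0.03, -0.01, -0.0]
```

Request:
play_rows --plan '[[[0.5,-4.5,3,0,0,0],[1,-9.5,6.2,0,0,0],[1.5,-14,9.4,0,0,0],[2,-17,11.2,0,0,0],[2.4,-17.5,11.5,0,0,0]]]'

```text
time_s: 26.98
tcp_pos: [0.5653, -0.3555, 0.1491]
ee_rot: [[-0.003, 0.102, 0.995], [0.002, 0.995, -0.102], [-1.0, 0.001, -0.004]]
wrist_force: [-0.7, 0.5, -2.0]
gripper_width: 0.681
```

Request:
play_rows --plan '[[[0,0,0,0,0,0],[0,0,0,0,0,0],[0,0,0,0,0,0]]]'

```text
time_s: 27.35
tcp_pos: [0.566, -0.3529, 0.1527]
ee_rot: [[0.001, 0.098, 0.995], [-0.0, 0.995, -0.098], [-1.0, -0.0, 0.001]]
wrist_force: [-0.2, 0.2, -1.9]
gripper_width: 0.683
```

```bash
python3 go.py .5653 -.3558 .0173 -6
```

```text
t 27.35 tcp [ 566.  -352.9  152.7] psi -5.6 tilt 0.04 grip 0.683 F [-0.2  0.2 -1.9] j6 -78.0
[13.54, -0.29, -0.05, 0.04, 0.0, 0.0]
```

Request:
play_rows --plan '[[[4,-0.2,0,0,0,0],[9,-0.3,0,0,0,0],[11.5,-0.3,0,0,0,0],[12.7,-0.3,0,0,0,0],[12.7,-0.3,0,0,0,0]]]'

```text
time_s: 27.98
tcp_pos: [0.5658, -0.3566, 0.025]
ee_rot: [[-0.0, 0.099, 0.995], [-0.0, 0.995, -0.099], [-1.0, -0.0, -0.0]]
wrist_force: [-0.0, 0.1, -1.8]
gripper_width: 0.683
```

Request:
play_rows --plan '[[[0,0,0,0,0,0],[0,0,0,0,0,0]]]'

```text
time_s: 28.22
tcp_pos: [0.5666, -0.3572, 0.0265]
ee_rot: [[0.003, 0.099, 0.995], [-0.001, 0.995, -0.099], [-1.0, -0.001, 0.003]]
wrist_force: [0.5, 0.1, -2.0]
gripper_width: 0.684
```

```bash
python3 go.py .5653 -.3558 .0173 -6
```

```text
t 28.23 tcp [ 566.6 -357.2   26.5] psi -5.7 tilt 0.16 grip 0.684 F [ 0.5  0.1 -2. ] j6 -77.0
[0.92, 0.13, -0.14, 0.03, 0.02, 0.0]
```

Request:
play_rows --plan '[[[0.3,0.1,-0.1,0,0,0],[0.6,0.1,-0.1,0,0,0],[0.9,0.1,-0.1,0,0,0],[0.9,0.1,-0.1,0,0,0]]]'

```text
time_s: 28.72
tcp_pos: [0.5647, -0.3558, 0.0183]
ee_rot: [[-0.0, 0.099, 0.995], [-0.0, 0.995, -0.099], [-1.0, -0.001, -0.0]]
wrist_force: [-3.6, 3.5, 9.3]
gripper_width: 0.684
```

Request:
play_rows --plan '[[[0,0,0,0,0,0],[0,0,0,0,0,0],[0,0,0,0,0,0],[0,0,0,0,0,0]]]' --hand 0.9

```text
time_s: 29.22
tcp_pos: [0.5647, -0.3558, 0.0156]
ee_rot: [[-0.0, 0.099, 0.995], [0.0, 0.995, -0.099], [-1.0, 0.0, -0.0]]
wrist_force: [0.1, -0.4, -0.3]
gripper_width: 0.891
```

Request:
play_rows --plan '[[[-2,0,0,0,0,0],[-6,0,0,0,0,0],[-11,0,0,0,0,0],[-15,0,0,0,0,0],[-19,0,0,0,0,0]]]'

```text
time_s: 29.85
tcp_pos: [0.5647, -0.3557, 0.2073]
ee_rot: [[0.0, 0.099, 0.995], [-0.0, 0.995, -0.099], [-1.0, 0.0, 0.0]]
wrist_force: [-0.8, 0.7, -1.2]
gripper_width: 0.9
```

Request:
play_rows --plan '[[[-1,0,-3,0,0,0],[-2,0,-6,0,0,0],[-3,0,-8,0,0,0],[-3,0,-8,0,0,0]]]'

```text
time_s: 30.35
tcp_pos: [0.4847, -0.3482, 0.2375]
ee_rot: [[0.002, 0.1, 0.995], [-0.001, 0.995, -0.1], [-1.0, -0.001, 0.003]]
wrist_force: [0.9, -0.6, -0.3]
gripper_width: 0.899
```

```bash
python3 see.py scene:pics/s6.png wrist:pics/w6.png top:pics/t6.png;python3 go.py .5653 -.3558 .2 -6
```

```text
scene
[564.  34.] 0.0884 [ 385.9 1316.2] [534.3 119.6] 72.8 [54. 71. 90.]
[422. 157.] 0.0673 [570.  340.5] [50.3 50.3] 16.9 [161. 152. 145.]
[272. 211.] 0.0681 [ 578.3 -120.5] [51.9 53.2] 16.7 [ 99. 147. 138.]
[358. 198.] 0.0337 [581.2 105.3] [40.2 44.4] 54.8 [ 87. 146.  73.]
[224. 220.] 0.0743 [ 464. -226.] [43.1 42.8] 26.7 [138. 145. 174.]
[180. 247.] 0.0552 [ 490.1 -351. ] [108.8 210.4] 83.7 [180. 195. 198.]
wrist
[322. 149.] 0.0485 [ 447.3 -342.9] [117.2 142.3] 83.9 [216. 220. 216.]
[513. 152.] 0.0545 [ 472.6 -105. ] [118.5 118.6] 41.4 [114. 178. 155.]
[416. 153.] 0.076 [ 461.1 -224.9] [42.8 42.9] 83.8 [146. 156. 196.]
[495. 220.] 0.0708 [ 554.7 -117.9] [45.8 14.2] 86.5 [36. 63. 91.]
[321. 234.] 0.0586 [ 555.  -355.9] [58.  41.1] 84.4 [ 85. 135. 152.]
top
[ 16. 101.] 0.0726 [746.7 644. ] [ 6.8 64.3] 0.6 [119. 120. 120.]
[374. 171.] 0.0728 [ 576. -118.] [49.4 50. ] 1.0 [ 47.  79. 124.]
[269. 174.] 0.0356 [579.5 106.7] [41.4 42.1] 89.8 [ 68. 141.  41.]
[158. 180.] 0.0701 [566.4 341. ] [51.4 49. ] 89.3 [181. 170. 161.]
[369. 220.] 0.0557 [ 473.1 -104.7] [117.3 116.5] 44.2 [114. 186. 154.]
[423. 224.] 0.0768 [ 461.8 -225. ] [41.9 41. ] 88.8 [131. 134. 177.]
t 30.5 tcp [ 485.7 -347.9  235.5] psi -5.7 tilt 0.02 grip 0.895 F [ 0.6  0.2 -1. ] j6 -76.0
[3.54, 0.0, 8.0, 0.03, -0.0, -0.0]
```

View pics/s6.png

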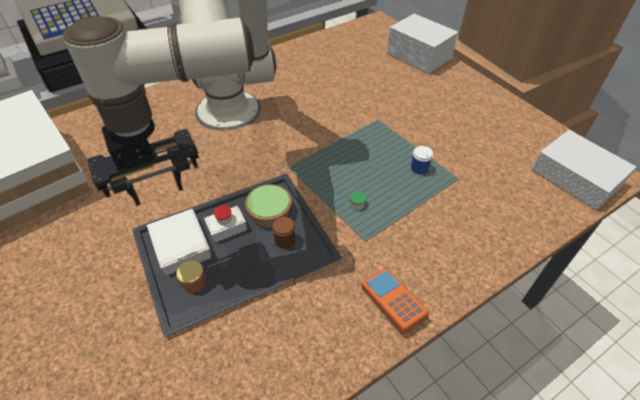

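View pics/w6.png

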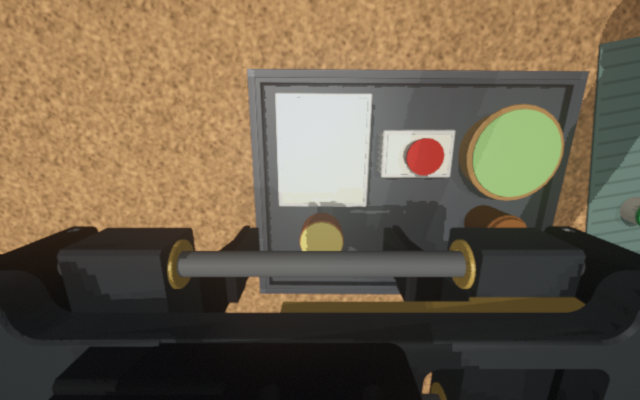

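The wrist and scene views show the box and pot between the meal box and tub, with the dessert pot and cup behind them. As a last numeric check I'll measure the lid planes and the tray outline.

Run:
```python
from h import *
xh=np.array([.9945,-.1048]);yh=np.array([.1048,.9945])
for n in("scene","wrist","top"):
    C=cal(n);p,d=r.capture(n);P=cloud(d,C).reshape(-1,3);P=P[d.ravel()>0]
    def sel(c,rad,lo,hi):
        Q=P[(P[:,2]>lo)&(P[:,2]<hi)&(np.hypot(*(P[:,:2]-c).T)<rad)];
        if len(Q)<20:return np.array([np.nan]*2),0,0
        c,s,a=cv2.minAreaRect((Q[:,:2]*1000).astype(np.float32));return np.array(c),np.round(s,0),a
    out={}
    for k,a in dict(side=((.462,-.225),.06,.042,.049),red=((.462,-.225),.03,.07,.08),salad=((.474,-.106),.068,.048,.06),meal=((.449,-.343),.1,.044,.0505),dessert=((.565,-.356),.036,.0525,.064),cup=((.577,-.118),.035,.063,.075)).items():
        out[k]=sel(*a);print(n,k,out[k][0].round(1),out[k][1],round(out[k][2],1))
    f=lambda a,b:((out[a][0]-out[b][0])@xh,(out[a][0]-out[b][0])@yh)
    print(' cup-salad',np.round(f('cup','salad'),1),'dess-meal',np.round(f('dessert','meal'),1),'red-side',np.round(f('red','side'),1),'side-salad',np.round(f('side','salad'),1),'side-meal',np.round(f('side','meal'),1))
    T=P[(P[:,2]>.012)&(P[:,2]<.024)&(P[:,1]<.02)&(P[:,1]>-.5)&(P[:,0]>.3)&(P[:,0]<.72)]
    c,s,a=cv2.minAreaRect((T[:,:2]*1000).astype(np.float32));print(' tray',np.round(c,1),np.round(s,0),round(a,1),'side in tray',np.round([(out['side'][0]-c)@xh,(out['side'][0]-c)@yh],1))
```

```text
scene side [ 465.7 -217.4] [104.  61.] 84.2
scene red [ 463.9 -226.2] [42. 43.] 32.5
scene salad [ 475.2 -107.3] [116. 117.] 59.0
scene meal [ 453.1 -323.5] [159. 145.] 83.6
scene dessert [ 566.8 -358.4] [57. 56.] 29.1
scene cup [ 577.8 -120.2] [51. 51.] 13.0
 cup-salad [103.4  -2.1] dess-meal [116.8 -22.8] red-side [-0.9 -9. ] side-salad [   2.  -110.5] side-meal [  1.4 106.9]
 tray [ 521.3 -231.4] [436. 330.] 83.9 side in tray [-56.8   8.1]
wrist side [ 460.9 -223.5] [90. 59.] 84.3
wrist red [ 460.9 -224.5] [43. 43.] 58.8
wrist salad [ 472.8 -104.8] [119. 119.] 46.3
wrist meal [ 463.4 -323.7] [158. 170.] 83.8
wrist dessert [ 554.3 -355.3] [58. 41.] 84.1
wrist cup [ 554.4 -116.6] [47. 14.] 87.5
 cup-salad [82.4 -3.1] dess-meal [ 93.7 -21.9] red-side [ 0.1 -1. ] side-salad [   0.6 -119.2] side-meal [-13.   99.4]
 tray [ 519.9 -229.2] [437. 326.] 83.9 side in tray [-59.2  -0.5]
top side [ 462.2 -221.4] [86. 60.] 84.4
top red [ 461.7 -224.7] [41. 42.] 0.7
top salad [ 473.4 -105. ] [117. 117.] 43.7
top meal [ 460.3 -250.8] [14. 60.] 75.9
top dessert [nan nan] 0 0
top cup [ 576. -118.] [54. 54.] 57.7
 cup-salad [103.4  -2.1] dess-meal [nan nan] red-side [-0.1 -3.3] side-salad [   1.1 -116.9] side-meal [-1.2 29.4]
 tray [ 531.4 -132. ] [236. 326.] 83.9 side in tray [-59.4 -96.2]
```

```bash
python3 -c "
from h import *
print(r.finish_job(), r.sense()['time_s'])"
```

```text
the job is handed in; nothing more can be done
the job is handed in; nothing more can be done
```

I placed all four things on the tray and handed the job in at about 31 s. The hand-in gives no verdict, so the results below are my own camera checks.

| Item | Measured at the end | Target |
|---|---|---|
| Side box in the tray frame (wrist camera) | x −59 mm, y −0.5 mm, square to within 1° | −60 mm, 0 mm |
| Red pot from the side box centre | about 1 mm off | on the middle |
| Brown cup from the salad tub | 103 mm behind, 2 mm off centre | 88–120 mm, within 15 mm |
| Dessert pot from the meal box (scene camera) | about 118 mm behind, 1.5 mm off centre | 101–133 mm, within 15 mm |

- **Stayed put:** the salad tub, meal box, green pot and blue cup read within 1–2 mm of where they were at the start. All four placed things stand upright in the pictures, and the arm was raised clear of everything.
- **Checks that disagreed:** several numbers in the last automatic check were wrong.
  - **Meal box:** its measuring window also took in the side box, which gave a false 22 mm sideways error for the dessert pot. I used the clean meal-box readings instead.
  - **Side box:** the scene and top cameras' fits were spoiled by neighbouring things or partly hidden, so I relied on the clean wrist fit.
  - **Dessert pot:** the arm hid it from the top camera and cut it off in the wrist view, so its final position rests on the scene camera alone.

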